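# Clamp the bean dispenser and hold its portion gate open

### The arm

A 6-joint arm with a two-finger parallel gripper is mounted at the origin on the work surface. World frame = base frame: x ahead of the robot, y to its left, z up, the work surface at z = 0. Lengths are in m, angles in rad, forces in N, time in s.
With the tool pointing down it reaches from about 0.375 to 0.975 m from the base axis. Payload 3.8 kg.
Tool frame: the origin (TCP) lies where the fingers leave the gripper's body, on its centre line; the fingertips stand 73 mm ahead of it and the grasp point (between the pads) lies 54 mm ahead of it (nose_length is the distance from the TCP to the fingertips, in m); z points along the fingers, y is the line along which they close (so a half turn about z gives the same grasp; the last joint's range is limited). The gripper opens to 85 mm and grips with 20 to 120 N. Pads are 22 mm wide; open, the fingers measure 114 mm over their backs; the gripper's body (76 mm by 85 mm) begins 54 mm behind the grasp point. The pads swing forward as they close: fully open they stand 13 mm farther back than shut.
Start: joints at [1.25, 0.264, 1.604, -0, 1.274, -0.037], TCP at [0.189, 0.648, 0.304] pointing down, gripper open.
Joint ranges: [-2.63, 2.63], [-0.94, 2.18], [0.31, 2.57], [-1.31, 4.45], [0, 2.66], [-2.55, 2.55]. Speed limits (rad/s): [2.57, 2.57, 3.14, 3.14, 3.14, 3.14].

### API

Orientations are given as a rotation vector (axis times angle).
In Python, from workcell import read_state, read_camera, calibration, finish_job, look_for, cut_out, tip_of, nose_length gives the robot as it stands.
- The arm moves only by the tool step_arm, never from a script. Its argument "targets" is a list of rows, each a list of 3 entries, a list of its own where there are three numbers: the turn, a rotation vector about the tool's x, y, z in rad, then the shift along the tool's x, y, z in mm, then the finger opening in mm, from 0 to 85.4. In form: [[[ax, ay, az], [x, y, z], grip], ...]. A call has 1 to 5 rows; each row shifts and turns the commanded pose from where the row before left it, along the tool's axes as they then stand; what a row does not reach is not made up. A row lasts 1/12 s, in which the tool goes at most 41.7 mm and 7.16 degrees, less where a joint would pass 70% of its speed; a pose out of reach is approached as far as the arm can. A call with a gripper value outside its range is refused whole. The fingers move at their own pace and stop on an object; "grip_force" is the grip in N (left out, the last holds). Time passes only in rows, so rows that do not move let the fingers close. It gives the time, the measured TCP pose, the force, the opening and the grip force at its end, in the units of the state.
- read_state(): the state, without advancing time (a new reading comes with each control period).
- read_camera(name): name is "side" or "top" or "wrist"; returns the picture (420x560x3 uint8, red, green, blue); there is no depth.
- calibration(name): a dict with "camera_matrix" (3x3 intrinsics, pixels), "dist_coeffs" ([k1, k2, p1, p2, k3] as OpenCV has them; the pictures are not rectified), "R" (3x3) and "t" (3): a world point X has camera coordinates R X + t. Camera axes: x right, y down, z forward; pixel columns grow to the right and rows downward; lengths in m; the calibration is good to about 2 mm. A picture is of the moment at which its call begins: read the wrist's pose just before it. calibration takes no time and is no camera call; for the wrist camera it gives the pose at the moment of the call.
- finish_job(): hands the job in; it is judged then, once.
Trained networks look in the newest picture that a camera, given by its name, has taken for a name from the list of things; names that differ only in an ending like _2 or _b are one class to them, and where a whole thing is asked for, a point or a joint stands for the part that bears it (a point fixed in the world has none). Each returns a list of dicts, best first, with "score" (0 to 1); they miss things now and then, are a little off and sometimes report something else, mostly with a low value. They report only what shows in the picture. A call takes as long as a camera call.
- look_for(camera, query): "extent" ([left, top, right, bottom] in pixels, round what is visible of it).
- cut_out(camera, query): "region" (420x560 bool, what is visible of it) and "extent" ([left, top, right, bottom] in pixels, round what is visible of it).
- tip_of(camera, query): "at" ([row, column] in pixels: a listed point, or the origin of a listed thing).
The state is a dict: "time": time; "q": joint angles; "joint_vel": joint speeds; "joint_torque": joint torques, N m; "tool_pos": TCP position; "tcp_rot": TCP orientation; "wrist_force": force on the tool from outside, world axes, zero at the start; "torque": the same for the moment, N m; "width": opening from 0.0 (shut) to 1.0 (fully open); "grip_force": force on a finger pad.
Only numpy, scipy, OpenCV 4.12 (cv2) and the standard library are available. Lean on these libraries where they do the work, as an engineer would, in place of code of your own. Each camera call takes 0.05 s, during which the arm holds its last target. There are 200 camera calls.

### The job

The empty coffee-bean dispenser is to have its chute cleared: first clamp it down by turning both hold-down knobs on its base plate, one after the other, clockwise to their end stops. Only then pull the spring-loaded portion gate out by its crossbar until the gate's pointer lines up with the marker on the side rail, and keep holding it there: the program finishes while the gripper is still holding the gate at the mark. Leave the marker, the saucer rack and the other things on the ledge as they are.

Things in the scene. Friction and masses are not known exactly. Their poses are not given: they have to be found in the camera images.
- dispenser: Bean dispenser, does not move: steel base plate 425 x 160 x 12 mm, long in its own x. Origin on the ledge, under the middle of the front face of its black housing; z up; own -x is the way the gate pulls out (about the robot's left), own +y points away from the robot. Base plate from x = -245 to +180 mm, y = +-80 mm. Housing from x = 0 to 180 mm, y = +-65 mm, 85 mm high (105 mm from x = 70 mm); clear hopper (110 mm wide, 245 mm high overall) centred at x = 127 mm.
- gate (a joint): Travel of the portion gate, m: 0 is shut (start), grows as it is pulled out along the dispenser's -x, stop at 0.11. A spring pulls it shut: about 2.8 N when shut plus 0.7 N for every 10 mm.
- gate_bar (a point): Centre of the gate's crossbar handle: a black bar 14 x 14 mm, 60 mm long along the dispenser's y, its centre 70 mm above the ledge, 55 mm in front of the housing when shut, on a stem 10 mm thick (along x) and 30 mm wide below it; a steel tongue with its top 32 mm above the ledge under that. Axes as the dispenser's.
- gate_pointer (a point): End of the gate's pointer, a steel finger 6 mm wide sticking out of the tongue's +y side directly beside the crossbar, 29 mm above the ledge. It moves with the gate. Axes as the dispenser's.
- mark_tip (a point): Tip of the marker: a black rider 20 x 20 mm on an aluminium rail along the +y edge of the base plate, with a 6 mm wide nib towards the gate, 29 mm above the ledge; rider top 39 mm above the ledge. It is set at another place in every run, 43 to 77 mm of gate travel, and moves stiffly (about 6 N) if pushed. The gate is at the mark when gate_pointer and mark_tip have the same dispenser x (they pass 2 mm apart in y without touching). Axes as the dispenser's.
- knob_near (a joint): Angle of the hold-down knob nearer the robot, rad: 0 to 1.35, starts between 0 and 0.3, grows as it is turned clockwise seen from above; end stop (tight) at 1.35. It stays where it is left; friction 0.04 N m.
- knob_far (a joint): The same for the hold-down knob farther from the robot.
- knob_near_grip (a point): Point to grip on the axis of the near knob, 49 mm above the ledge: an upright grip bar 14 mm thick, 42 mm long, its top 56 mm above the ledge, on a round foot 44 mm wide whose top is 26 mm above the ledge (collar under it 68 mm wide). The point turns with the knob: the grip bar lies along its x. At dispenser x = -215, y = -50 mm.
- knob_far_grip (a point): The same on the far knob, at dispenser x = -215, y = +50 mm.
- rack: Chrome rack with three white plastic saucers upright in angled slots, fixed, about 160 x 260 mm, 160 mm tall; origin under its middle. Leave alone.
- jar: closed glass coffee jar, 80 mm wide, 150 mm tall, upright, loose bystander; origin at the centre of its underside. Leave alone.
- mug: blue ceramic mug, 82 mm wide, 95 mm tall, loose bystander; origin at the centre of its underside. Leave alone.
- tin: round stainless sugar tin with a lid knob, 84 mm wide, 104 mm tall, loose bystander; origin at the centre of its underside. Leave alone.
- timer: white plastic kitchen timer, 65 x 65 x 24 mm with a round press button on top (29 mm high), loose bystander; origin at the centre of its underside. Leave alone.
- cup: white ceramic cup without handle, 72 mm wide, 65 mm tall, loose bystander; origin at the centre of its underside. Leave alone.

How it is judged:
By the outcome, as a careful person would: the job done as asked, in the order asked, and still so for the second after the job is handed in, while the arm keeps its last pose, push and grip.
It also fails if it takes over 54 s, if anything falls off the work surface, if the arm or the gripper's body presses on something with over 40 N, if the wrist force passes 120 N, or if a joint passes its speed limit or range.

## Working session

There is one attempt and no reset: what is moved stays moved. The work goes in short steps, Python scripts to look and compute and a tool call to move; the robot and the scene stay as the last step left them, time stands still between calls to the robot, and variables do not carry over. Pictures are saved under pics/ and viewed, at most 10 in all, crops included, and the job is handed in when it is done.

Besides the shell and the picture viewer there is one more tool, called after "Request:" as name(argument=value, ...) on one line, values as JSON. step_arm: Moves the arm, as the interface text tells. Its arguments: {"type":"object","properties":{"targets":{"type":"array","items":{"type":"array"}},"grip_force":{"type":"number"}},"required":["targets"]}

```bash
mkdir -p pics
cat > h.py <<'E'
import numpy as np, cv2
from workcell import *
from scipy.spatial.transform import Rotation as Rr
def ray(cam,px,c=None):
    c=c or calibration(cam)
    K=np.array(c["camera_matrix"]);d=np.array(c["dist_coeffs"]);R=np.array(c["R"]);t=np.array(c["t"])
    u=cv2.undistortPoints(np.array([[px]],float),K,d)[0,0]
    return -R.T@t, R.T@np.array([u[0],u[1],1])
def atz(cam,rc,z,c=None):
    o,v=ray(cam,(rc[1],rc[0]),c); return o+v*(z-o[2])/v[2]
def proj(cam,X,c=None):
    c=c or calibration(cam)
    p,_=cv2.projectPoints(np.array(X,float).reshape(-1,3),cv2.Rodrigues(np.array(c["R"]))[0],np.array(c["t"]),np.array(c["camera_matrix"]),np.array(c["dist_coeffs"]))
    return p[:,0]
def snap(cam,name):
    im=read_camera(cam); cv2.imwrite(f"pics/{name}.png",im[:,:,::-1]); return im
E
python3 - <<'E'
from h import *
np.set_printoptions(precision=4,suppress=True)
s=read_state();print(s)
ims=[snap(c,c+"0") for c in("side","top")]
for c in("side","top"):
    for n,z in(("dispenser",0),("gate_bar",.07),("gate_pointer",.029),("mark_tip",.029),("knob_near_grip",.049),("knob_far_grip",.049)):
        r=tip_of(c,n)
        print(c,n,[(round(a["score"],2),np.round(a["at"],1),atz(c,a["at"],z)) for a in r[:2]])
E
```

```text
{'time': 0.0, 'q': array([ 1.2501,  0.2648,  1.6054,  0.    ,  1.2737, -0.0369]), 'joint_vel': array([ 0.0005,  0.0006,  0.0009, -0.0016, -0.003 ,  0.0003]), 'joint_torque': array([ -0.0003, -51.5123, -36.7305,  -0.0001,   0.0133,  -0.    ]), 'tool_pos': array([0.1888, 0.6475, 0.3025]), 'tcp_rot': array([-0.4442, -3.1096,  0.0034]), 'wrist_force': array([ 0.4379, -0.7238, -0.1963]), 'torque': array([0.0563, 0.0008, 0.0503]), 'grip_force': 0.0, 'width': 1.003427889342789}
side dispenser []
side gate_bar [(0.7, array([264.8, 319.7]), array([ 0.568 , -0.0737,  0.07  ]))]
side gate_pointer [(0.93, array([268.3, 336.1]), array([ 0.6159, -0.0781,  0.029 ]))]
side mark_tip [(0.67, array([245.4, 322.7]), array([ 0.634 , -0.0081,  0.029 ]))]
side knob_near_grip [(0.63, array([232.8, 266. ]), array([0.5355, 0.0835, 0.049 ]))]
side knob_far_grip [(0.66, array([218.1, 298.8]), array([0.6286, 0.0803, 0.049 ]))]
top dispenser [(0.73, array([216.8, 376.9]), array([ 0.5689, -0.133 ,  0.    ]))]
top gate_bar [(0.74, array([215.4, 361.4]), array([ 0.5682, -0.0757,  0.07  ]))]
top gate_pointer [(0.64, array([196.7, 357.2]), array([ 0.6218, -0.0738,  0.029 ]))]
top mark_tip [(0.73, array([231.7, 303.7]), array([0.5284, 0.0719, 0.029 ])), (0.41, array([194.9, 336.1]), array([ 0.6271, -0.0168,  0.029 ]))]
top knob_near_grip [(0.72, array([232.6, 301.5]), array([0.5255, 0.0789, 0.049 ]))]
top knob_far_grip [(0.45, array([192.7, 297.3]), array([0.6313, 0.0889, 0.049 ]))]
```

View pics/top0.png

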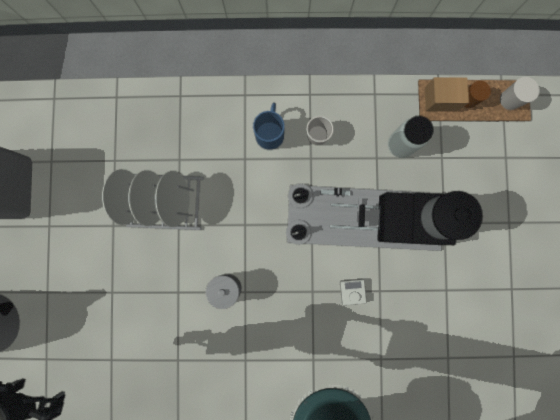

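View pics/side0.png

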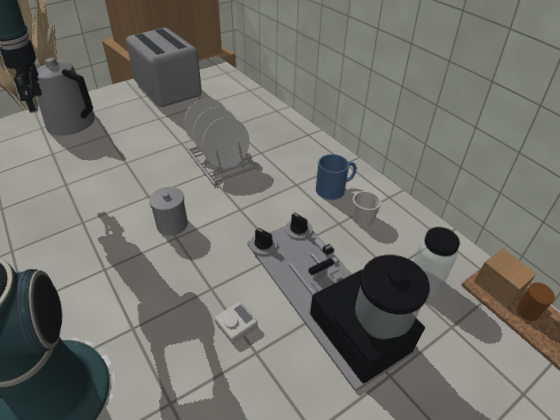

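Request:
step_arm(targets=[[[0,0,0],[-30,-26.5,0],85],[[0,0,0],[-30,-26.5,0],85],[[0,0,0],[-30,-26.5,0],85],[[0,0,0],[-30,-26.5,0],85],[[0,0,0],[-30,-26.5,0],85]])

```text
time: 1.12
tool_pos: [0.2964, 0.4773, 0.304]
tcp_rot: [0.443, 3.11, 0.0]
wrist_force: [1.7, 1.0, 0.4]
width: 0.999
grip_force: 0.0
```

Request:
step_arm(targets=[[[0,0,0],[-30,-26.5,0],85],[[0,0,0],[-30,-26.5,0],85],[[0,0,0],[-30,-26.5,0],85],[[0,0,0],[-30,-26.5,0],85],[[0,0,0],[-30,-26.5,0],85]])

```text
time: 1.53
tool_pos: [0.4034, 0.3079, 0.3043]
tcp_rot: [0.444, 3.109, 0.001]
wrist_force: [0.2, 0.3, -0.1]
width: 0.992
grip_force: 0.0
```

Request:
step_arm(targets=[[[0,0,0],[-30,-26.5,0],85],[[0,0,0],[-30,-26.5,0],85],[[0,0,0],[-30,-26.5,0],85],[[0,0,0],[-30,-26.5,0],85],[[0,0,0],[-30,-26.5,0],85]])

```text
time: 1.95
tool_pos: [0.5104, 0.1385, 0.3044]
tcp_rot: [0.444, 3.109, 0.001]
wrist_force: [-0.9, -0.2, 0.6]
width: 0.993
grip_force: 0.0
```

Request:
step_arm(targets=[[[0,0,0],[-30,-26.5,0],85],[[0,0,0],[-30,-26.5,0],85],[[0,0,0.12],[-30,-26.5,0],60],[[0,0,0.12],[0,0,0],60],[[0,0,0.12],[0,0,0],60]])

```text
time: 2.37
tool_pos: [0.575, 0.0363, 0.3039]
tcp_rot: [1.009, 2.975, -0.0]
wrist_force: [-0.7, 0.1, -0.5]
width: 0.703
grip_force: 0.0
```

Request:
step_arm(targets=[[[0,0,0.12],[0,0,0],60],[[0,0,0.12],[0,0,0],60],[[0,0,0.12],[0,0,0],60],[[0,0,0.12],[0,0,0],60],[[0,0,0.12],[0,0,0],60]])

```text
time: 2.78
tool_pos: [0.5739, 0.0388, 0.304]
tcp_rot: [1.838, 2.548, 0.0]
wrist_force: [-0.4, -0.7, -0.6]
width: 0.703
grip_force: 0.0
```

Request:
step_arm(targets=[[[0,0,0.12],[0,0,0],60],[[0,0,0.12],[0,0,0],60],[[0,0,0],[0,0,0],60]])

```text
time: 3.03
tool_pos: [0.5738, 0.0389, 0.304]
tcp_rot: [2.126, 2.313, 0.0]
wrist_force: [-0.5, -1.0, 0.2]
width: 0.705
grip_force: 0.0
```

```bash
cat >> h.py <<'E'
np.set_printoptions(precision=4,suppress=True)
def pose(s=None):
    s=s or read_state(); return np.array(s["tool_pos"]),Rr.from_rotvec(s["tcp_rot"]).as_matrix()
Z={"dispenser":0,"gate_bar":.07,"gate_pointer":.029,"mark_tip":.029,"knob_near_grip":.049,"knob_far_grip":.049}
def find(c,names):
    cal=calibration(c)
    for n in names:
        print(c,n,[(round(a["score"],2),np.round(a["at"],1),atz(c,a["at"],Z[n],cal)) for a in tip_of(c,n)[:2]])
E
python3 - <<'E'
from h import *
p,R=pose();print(p,R,read_state()["q"])
c=calibration("wrist");Rc=np.array(c["R"]);print("cam",-Rc.T@np.array(c["t"]),Rc)
snap("wrist","w1");find("wrist",list(Z)[1:])
E
```

```text
[0.5738 0.0389 0.304 ] [[-0.084   0.9965  0.0002]
 [ 0.9965  0.084   0.    ]
 [-0.      0.0002 -1.    ]] [ 0.0243  0.0759  1.8219  0.      1.2435 -0.0597]
cam [0.5662 0.1209 0.3743] [[ 0.9965  0.0841 -0.0016]
 [ 0.0802 -0.944   0.32  ]
 [ 0.0254 -0.319  -0.9474]]
wrist gate_bar [(0.69, array([290.8, 264.4]), array([ 0.5655, -0.0739,  0.07  ]))]
wrist gate_pointer [(0.74, array([277.4, 310. ]), array([ 0.6179, -0.0771,  0.029 ]))]
wrist mark_tip [(0.9, array([232.3, 321.1]), array([ 0.6236, -0.0186,  0.029 ]))]
wrist knob_near_grip [(0.68, array([133.7, 236.8]), array([0.5262, 0.0841, 0.049 ]))]
wrist knob_far_grip [(0.58, array([145.6, 340.9]), array([0.6277, 0.0818, 0.049 ]))]
```

View pics/w1.png

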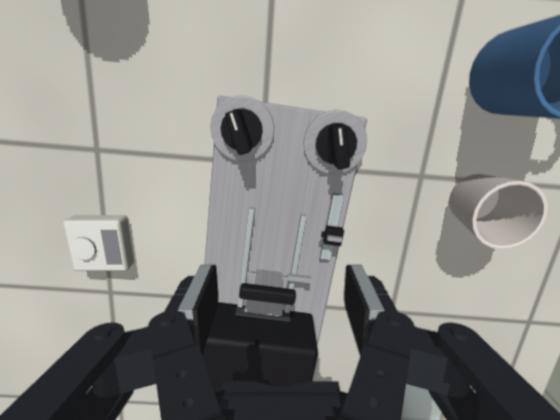

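Run:
```python
from h import *
im=cv2.imread("pics/w1.png");c=calibration("wrist")
a=atz("wrist",(265,205),.012,c);b=atz("wrist",(98,218),.012,c);print("edge",a,b,np.arctan2(b[0]-a[0],b[1]-a[1]))
a=atz("wrist",(98,218),.012,c);b=atz("wrist",(118,366),.012,c);print("end",a,b,np.arctan2(b[1]-a[1],b[0]-a[0]),np.hypot(*(b-a)[:2]))
g=im.min(2)
for n,(u,v) in {"near":(237,125),"far":(340,138)}.items():
    w=np.argwhere(g[v-22:v+22,u-14:u+14]>110)+[v-22,u-14]
    P=np.array([atz("wrist",r,.056,c)[:2] for r in w]);m=P.mean(0);vv=np.linalg.svd(P-m)[2][0]
    print(n,len(w),m,np.degrees(np.arctan2(vv[1],vv[0])),np.ptp(P,0))
crop=cv2.resize(im[80:190,190:390],None,fx=4,fy=4,interpolation=cv2.INTER_CUBIC);crop=cv2.convertScaleAbs(crop,alpha=2,beta=0);cv2.imwrite("pics/w1c.png",crop)
```

```text
edge [ 0.4901 -0.0812  0.012 ] [0.5006 0.1144 0.012 ] 0.053517448325925435
end [0.5006 0.1144 0.012 ] [0.6568 0.1082 0.012 ] -0.03954681908716631 0.15630910031613934
near 267 [0.5233 0.1048] -116.10325016875716 [0.0249 0.0412]
far 297 [0.6234 0.1027] -44.84965918104248 [0.0313 0.0396]
```

View pics/w1c.png

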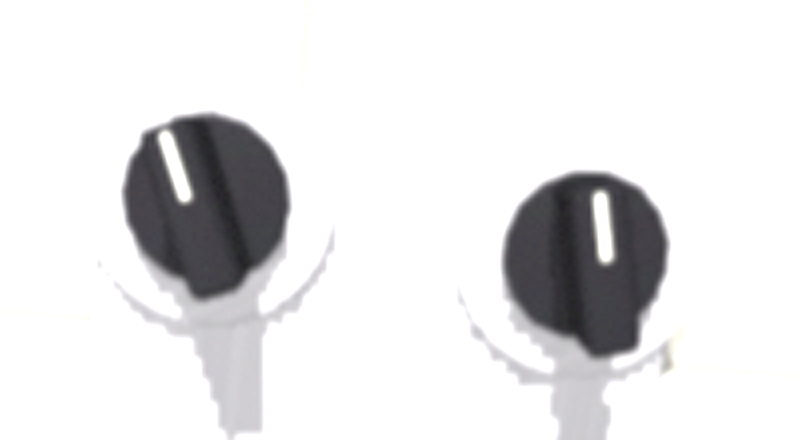

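Run:
```python
from h import *
c=calibration("wrist")
for n,a,b in(("near",(113.5,231.5),(130,236.25)),("far",(128.5,340),(145.5,341.75))):
    A=atz("wrist",a,.056,c);B=atz("wrist",b,.056,c);d=A-B
    print(n,A,B,"cw-from-+y rad",np.arctan2(d[0],d[1]),np.hypot(d[0],d[1]))
```

```text
near [0.5213 0.1028 0.056 ] [0.5263 0.0883 0.056 ] cw-from-+y rad -0.33484446396341183 0.015316869582558696
far [0.6232 0.0983 0.056 ] [0.6271 0.0828 0.056 ] cw-from-+y rad -0.251696916850487 0.015978724524023397
```

Request:
step_arm(targets=[[[0,0,0],[25,-21,0],50],[[0,0,0],[25.4,-21.7,0],50],[[0,0,-0.12],[0,0,20],50],[[0,0,-0.12],[0,0,38],50],[[0,0,-0.011],[0,0,38],50]])

```text
time: 3.75
tool_pos: [0.5283, 0.0862, 0.2094]
tcp_rot: [1.804, 2.566, 0.007]
wrist_force: [-0.0, -0.3, -0.4]
width: 0.584
grip_force: 0.0
```

Request:
step_arm(targets=[[[0,0,0],[0,0,30],50],[[0,0,0],[0,0,0],50]])

```text
time: 3.92
tool_pos: [0.5219, 0.0849, 0.1711]
tcp_rot: [-1.809, -2.557, 0.013]
wrist_force: [-1.3, -1.1, -1.0]
width: 0.584
grip_force: 0.0
```

Run:
```python
from h import *
p,R=pose();print(p,R)
snap("wrist","w2");find("wrist",["knob_near_grip","knob_far_grip"])
c=calibration("wrist");print(proj("wrist",[[.527,.0855,.049],[.627,.0806,.049],[.527,.0855,.056]],c))
```

```text
[0.5219 0.0849 0.1711] [[-0.3327  0.9429 -0.0127]
 [ 0.943   0.3327 -0.0015]
 [ 0.0029 -0.0125 -0.9999]]
wrist knob_near_grip [(0.91, array([236.1, 292. ]), array([0.5293, 0.0855, 0.049 ]))]
wrist knob_far_grip [(0.63, array([289.6, 433.2]), array([0.6321, 0.0809, 0.049 ]))]
[[280.8497 230.3915]
 [415.5696 281.4742]
 [280.8503 234.5927]]
```

View pics/w2.png

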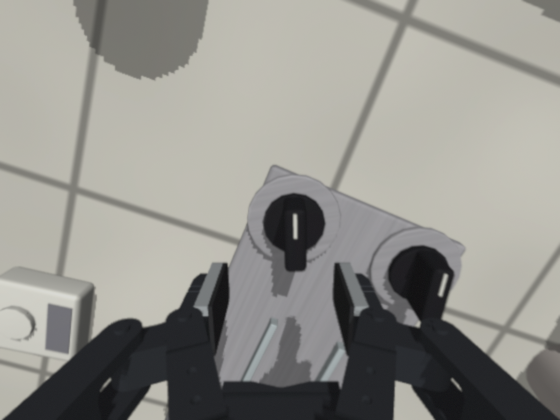

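Request:
step_arm(targets=[[[0,0,0],[0,0,0],50],[[0,0,0],[0,0,0],50]])

```text
time: 4.23
tool_pos: [0.5289, 0.0855, 0.1808]
tcp_rot: [1.814, 2.56, 0.005]
wrist_force: [-0.0, -0.5, 0.6]
width: 0.588
grip_force: 0.0
```

Run:
```python
from h import *
s=read_state();p,R=pose(s);print(p,R,s["q"],s["joint_vel"])
read_camera("wrist");find("wrist",["knob_near_grip","knob_far_grip"])
c=calibration("wrist")
print(proj("wrist",[p+R@[0,0,.054]],c))
```

```text
[0.5289 0.0855 0.1808] [[-0.3316  0.9434  0.0051]
 [ 0.9434  0.3316  0.0006]
 [-0.0012  0.005  -1.    ]] [ 0.1138  0.1108  2.0259 -0.      0.9997 -0.2242] [ 0.0011 -0.002   0.0085 -0.0002 -0.0026 -0.0003]
wrist knob_near_grip [(0.68, array([230.4, 279.2]), array([0.5275, 0.0847, 0.049 ]))]
wrist knob_far_grip [(0.64, array([278.1, 414. ]), array([0.6272, 0.082 , 0.049 ]))]
[[285.0119 299.6145]]
```

Request:
step_arm(targets=[[[0,0,0],[0,-1.3,25],50],[[0,0,0],[0,0,25],50],[[0,0,0],[0,0,15],50],[[0,0,0],[0,0,7],50],[[0,0,0],[0,0,0],50]])

```text
time: 4.8
tool_pos: [0.5245, 0.0848, 0.1045]
tcp_rot: [-1.815, -2.562, 0.003]
wrist_force: [-0.8, 0.1, 0.1]
width: 0.59
grip_force: 0.0
```

Request:
step_arm(targets=[[[0,0,0],[0,0,0],50],[[0,0,0],[0,0,0],50],[[0,0,0],[0,0,0],50]])

```text
time: 5.05
tool_pos: [0.5269, 0.0851, 0.1074]
tcp_rot: [1.815, 2.562, 0.003]
wrist_force: [0.2, 0.4, 0.6]
width: 0.586
grip_force: 0.0
```

Run:
```python
from h import *
s=read_state();p,R=pose(s);print(p,R)
snap("wrist","w3");find("wrist",["knob_near_grip"])
```

```text
[0.5269 0.0851 0.1074] [[-0.3316  0.9434  0.0029]
 [ 0.9434  0.3316  0.0003]
 [-0.0006  0.0028 -1.    ]]
wrist knob_near_grip [(0.74, array([290.5, 287. ]), array([0.5286, 0.0865, 0.049 ]))]
```

View pics/w3.png

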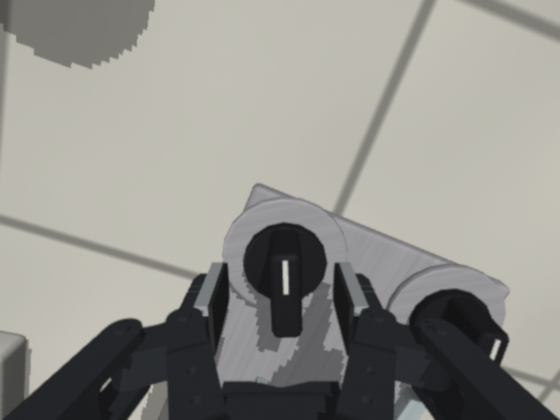

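The bar sits midway between the pads (col ~285 vs. finger midpoint ~283), upright in the image, so it is aligned. Closing.

Request:
step_arm(targets=[[[0,0,0],[0.5,1,0],5],[[0,0,0],[0,0,0],5],[[0,0,0],[0,0,0],5],[[0,0,0],[0,0,0],5],[[0,0,0],[0,0,0],5]], grip_force=40)

```text
time: 5.57
tool_pos: [0.5284, 0.0862, 0.1067]
tcp_rot: [1.815, 2.56, 0.005]
wrist_force: [5.1, 1.8, -0.9]
width: 0.154
grip_force: 42.8
```

Request:
step_arm(targets=[[[0,0,0],[0,0,0],5],[[0,0,0],[0,0,0],5]])

```text
time: 5.73
tool_pos: [0.5285, 0.0862, 0.1068]
tcp_rot: [1.814, 2.561, 0.005]
wrist_force: [4.7, 1.2, -1.4]
width: 0.155
grip_force: 42.8
```

Request:
step_arm(targets=[[[0,0,0.1],[0,0,0],5],[[0,0,0.1],[0,0,0],5],[[0,0,0.1],[0,0,0],5],[[0,0,0.1],[0,0,0],5],[[0,0,0.1],[0,0,0],5]])

```text
time: 6.15
tool_pos: [0.5285, 0.0862, 0.1068]
tcp_rot: [2.397, 2.027, 0.007]
wrist_force: [3.5, 2.3, -1.0]
width: 0.152
grip_force: 42.8
```

```bash
cat > st.py <<'E'
from h import *
s=read_state();p,R=pose(s)
print(s["time"],p,"cw",np.arctan2(R[0,0],R[1,0]),"F",s["wrist_force"],"M",s["torque"],"w",s["width"],s["grip_force"],"q",s["q"])
E
python3 st.py
```

```text
6.15 [0.5285 0.0862 0.1068] cw 0.16699411006492496 F [ 3.5236  2.3089 -1.0498] M [ 0.2892 -0.5786  0.0657] w 0.15175871206451585 42.8095006942749 q [0.115  0.2081 2.0745 0.0006 0.8542 0.2816]
```

Request:
step_arm(targets=[[[0,0,0.1],[0,0,0],5],[[0,0,0.1],[0,0,0],5],[[0,0,0.1],[0,0,0],5],[[0,0,0.1],[0,0,0],5],[[0,0,0.1],[0,0,0],5]])

```text
time: 6.57
tool_pos: [0.5285, 0.0863, 0.1067]
tcp_rot: [2.825, 1.371, 0.008]
wrist_force: [5.6, 1.8, -1.2]
width: 0.153
grip_force: 42.8
```

```bash
python3 st.py
```

```text
6.5667 [0.5285 0.0863 0.1067] cw 0.6670038977821998 F [ 5.6407  1.7693 -1.2372] M [ 0.4132 -0.6244  0.052 ] w 0.1530615192585749 42.79208064079285 q [0.1151 0.2082 2.0745 0.0007 0.8541 0.7816]
```

Request:
step_arm(targets=[[[0,0,0.06],[0,0,0],5],[[0,0,0.04],[0,0,0],5]])

```text
time: 6.73
tool_pos: [0.5285, 0.0863, 0.1068]
tcp_rot: [2.889, 1.231, 0.008]
wrist_force: [5.0, 2.6, -1.2]
width: 0.151
grip_force: 42.8
```

```bash
python3 st.py
```

```text
6.7333 [0.5285 0.0863 0.1068] cw 0.7650562391145883 F [ 4.9817  2.5826 -1.245 ] M [ 0.382  -0.5859  0.0307] w 0.150588237064561 42.788296937942505 q [0.1151 0.2081 2.0745 0.0008 0.8541 0.8796]
```

Request:
step_arm(targets=[[[0,0,0.05],[0,0,0],5],[[0,0,0.0],[0,0,0],5]])

```text
time: 6.9
tool_pos: [0.5285, 0.0863, 0.1067]
tcp_rot: [2.918, 1.161, 0.008]
wrist_force: [4.6, 1.1, -0.8]
width: 0.158
grip_force: 42.8
```

```bash
python3 st.py
```

```text
6.9 [0.5285 0.0863 0.1067] cw 0.813710284069637 F [ 4.6315  1.141  -0.8219] M [ 0.4163 -0.6613  0.1602] w 0.15829060550829824 42.79618978500366 q [0.1151 0.2081 2.0745 0.0007 0.854  0.9284]
```

Request:
step_arm(targets=[[[0,0,0.04],[0,0,0],5],[[0,0,0.0],[0,0,0],5]])

```text
time: 7.07
tool_pos: [0.5286, 0.0863, 0.1068]
tcp_rot: [2.939, 1.107, 0.008]
wrist_force: [4.6, 3.0, -1.0]
width: 0.152
grip_force: 50.9
```

```bash
python3 st.py
```

```text
7.0667 [0.5286 0.0863 0.1068] cw 0.8501992774140565 F [ 4.635   2.9754 -1.0306] M [ 0.5524 -0.6845  1.2124] w 0.1519003795953874 50.85897088050842 q [ 0.1155  0.2081  2.0745 -0.0003  0.8539  0.9659]
```

Request:
step_arm(targets=[[[0,0,0.05],[0,0,0],5],[[0,0,0.0],[0,0,0],5]])

```text
time: 7.23
tool_pos: [0.5283, 0.086, 0.1069]
tcp_rot: [2.964, 1.034, 0.006]
wrist_force: [3.9, 0.2, 2.1]
width: 0.154
grip_force: 73.2
```

```bash
python3 st.py
```

```text
7.2333 [0.5283 0.086  0.1069] cw 0.899370518897902 F [3.8758 0.2053 2.1356] M [ 0.0978 -0.6063  1.3278] w 0.15384936271843955 73.17527990788221 q [ 0.1153  0.2078  2.0746 -0.0014  0.8552  1.0156]
```

Request:
step_arm(targets=[[[0,0,-0.04],[0,0,0],45],[[0,0,0],[0,0,0],45],[[0,0,0],[0,0,0],45],[[0,0,0],[0,0,0],45],[[0,0,0],[0,0,-15],45]])

```text
time: 7.65
tool_pos: [0.5237, 0.0854, 0.118]
tcp_rot: [-2.945, -1.088, 0.01]
wrist_force: [-1.2, -0.3, -0.6]
width: 0.526
grip_force: 0.0
```

Request:
step_arm(targets=[[[0,0,0],[0,0,-30],45],[[0,0,0],[0,0,-20],45],[[0,0,-0.11],[0,0,0],45],[[0,0,-0.12],[0,0,0],45],[[0,0,-0.12],[0,0,0],45]])

```text
time: 8.07
tool_pos: [0.5265, 0.0857, 0.1715]
tcp_rot: [2.707, 1.593, 0.001]
wrist_force: [-0.3, -0.1, -1.0]
width: 0.525
grip_force: 0.0
```

Request:
step_arm(targets=[[[0,0,-0.12],[0,0,0],45],[[0,0,-0.12],[0,0,0],45],[[0,0,-0.12],[0,0,0],45],[[0,0,-0.12],[0,0,0],45],[[0,0,-0.12],[0,0,0],45]])

```text
time: 8.48
tool_pos: [0.526, 0.0856, 0.1706]
tcp_rot: [-2.115, -2.322, 0.001]
wrist_force: [0.5, 0.1, -0.0]
width: 0.529
grip_force: 0.0
```

Request:
step_arm(targets=[[[0,0,-0.12],[0,0,0],45],[[0,0,-0.04],[-6,20,0],45],[[0,0,0],[-11,35,0],45],[[0,0,0],[-9,29,0],45],[[0,0,0],[-3.7,10.6,0],45]])

```text
time: 8.9
tool_pos: [0.629, 0.0791, 0.1713]
tcp_rot: [1.929, 2.476, 0.004]
wrist_force: [0.3, -0.3, 1.2]
width: 0.524
grip_force: 0.0
```

Request:
step_arm(targets=[[[0,0,0],[0,0,0],45],[[0,0,0],[0,0,0],45],[[0,0,0],[0,0,0],45],[[0,0,0],[0,0,0],45]])

```text
time: 9.23
tool_pos: [0.6237, 0.0794, 0.1703]
tcp_rot: [-1.929, -2.478, 0.002]
wrist_force: [0.1, -0.8, 0.0]
width: 0.529
grip_force: 0.0
```

```bash
python3 st.py
python3 - <<'E'
from h import *
snap("wrist","w4");find("wrist",["knob_near_grip","knob_far_grip","mark_tip","gate_pointer"])
E
```

```text
9.2333 [0.6237 0.0794 0.1703] cw -0.24804974678962546 F [ 0.0597 -0.7553  0.0115] M [ 0.0128  0.0052 -0.0158] w 0.5286160232642664 0.0 q [ 0.087   0.2906  1.8297  0.0002  1.0234 -0.1611]
wrist knob_near_grip []
wrist knob_far_grip [(0.85, array([235.3, 290.5]), array([0.6286, 0.0811, 0.049 ]))]
wrist mark_tip [(0.65, array([340.9, 248.8]), array([ 0.6225, -0.0212,  0.029 ])), (0.52, array([189.2, 128.6]), array([0.5191, 0.0786, 0.029 ]))]
wrist gate_pointer []
```

View pics/w4.png

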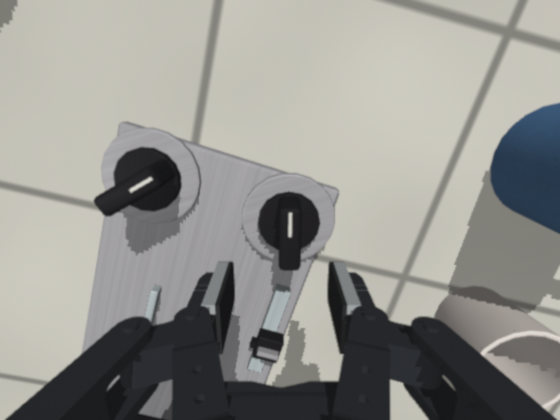

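Request:
step_arm(targets=[[[0,0,0],[0.4,4.5,20],45],[[0,0,0],[0,0,22],45],[[0,0,0],[0,0,14],45],[[0,0,0],[0,0,7],45],[[0,0,0],[0,0,0],45]])

```text
time: 9.9
tool_pos: [0.6278, 0.0807, 0.1054]
tcp_rot: [-1.927, -2.476, 0.005]
wrist_force: [0.3, 1.0, -0.3]
width: 0.528
grip_force: 0.0
```

Request:
step_arm(targets=[[[0,0,0],[0,0,0],45],[[0,0,0],[0,0,0],45],[[0,0,0],[0,0,0],45]])

```text
time: 10.15
tool_pos: [0.6307, 0.0809, 0.1093]
tcp_rot: [1.929, 2.478, 0.003]
wrist_force: [0.6, 0.6, 0.3]
width: 0.529
grip_force: 0.0
```

```bash
python3 st.py
python3 - <<'E'
from h import *
snap("wrist","w5");find("wrist",["knob_far_grip"])
E
```

```text
10.15 [0.6307 0.0809 0.1093] cw -0.24799174783439257 F [0.5807 0.5618 0.255 ] M [ 0.0018 -0.0577 -0.0192] w 0.5292996529450826 0.0 q [ 0.0884  0.3706  1.8521  0.      0.9165 -0.1596]
wrist knob_far_grip [(0.65, array([289.8, 277.6]), array([0.6286, 0.0802, 0.049 ]))]
```

Request:
step_arm(targets=[[[0,0,0],[0,-1,1],5],[[0,0,0],[0,0,0],5],[[0,0,0],[0,0,0],5],[[0,0,0],[0,0,0],5],[[0,0,0],[0,0,0],5]], grip_force=40)

```text
time: 10.67
tool_pos: [0.6288, 0.0806, 0.1072]
tcp_rot: [1.93, 2.479, 0.0]
wrist_force: [-0.7, 0.1, 2.9]
width: 0.155
grip_force: 40.3
```

Request:
step_arm(targets=[[[0,0,0],[0,0,0],5],[[0,0,0],[0,0,0],5]])

```text
time: 10.83
tool_pos: [0.6288, 0.0806, 0.1072]
tcp_rot: [1.93, 2.479, 0.0]
wrist_force: [-1.4, 0.0, 2.8]
width: 0.151
grip_force: 40.4
```

Request:
step_arm(targets=[[[0,0,0.1],[0,0,0],5],[[0,0,0.1],[0,0,0],5],[[0,0,0.1],[0,0,0],5],[[0,0,0.1],[0,0,0],5],[[0,0,0.1],[0,0,0],5]])

```text
time: 11.25
tool_pos: [0.6289, 0.0806, 0.1072]
tcp_rot: [2.487, 1.919, 0.001]
wrist_force: [-1.4, -0.1, 3.7]
width: 0.157
grip_force: 40.4
```

Request:
step_arm(targets=[[[0,0,0.1],[0,0,0],5],[[0,0,0.1],[0,0,0],5],[[0,0,0.1],[0,0,0],5],[[0,0,0.1],[0,0,0],5],[[0,0,0],[0,0,0],5]])

```text
time: 11.67
tool_pos: [0.6291, 0.0805, 0.1072]
tcp_rot: [2.817, 1.389, 0.001]
wrist_force: [-1.4, -1.3, 2.2]
width: 0.153
grip_force: 40.4
```

```bash
python3 st.py
```

```text
11.6667 [0.6291 0.0805 0.1072] cw 0.6543890761202698 F [-1.4021 -1.3493  2.1863] M [-0.1454  0.1215 -0.0181] w 0.1530381205046727 40.43396294116974 q [ 0.0881  0.3713  1.8558 -0.0002  0.9137  0.7426]
```

Request:
step_arm(targets=[[[0,0,0.08],[0,0,0],5],[[0,0,0.08],[0,0,0],5],[[0,0,0],[0,0,0],5]])

```text
time: 11.92
tool_pos: [0.6291, 0.0805, 0.1072]
tcp_rot: [2.917, 1.165, 0.001]
wrist_force: [-0.2, -0.9, 3.3]
width: 0.154
grip_force: 40.5
```

```bash
python3 st.py
```

```text
11.9167 [0.6291 0.0805 0.1072] cw 0.8107850046401592 F [-0.1901 -0.9231  3.2792] M [-0.1261  0.0718  0.0252] w 0.15350120627468697 40.46367108821869 q [ 0.0881  0.3713  1.8557 -0.0004  0.9136  0.8992]
```

Request:
step_arm(targets=[[[0,0,0.05],[0,0,0],5],[[0,0,0.0],[0,0,0],5]])

```text
time: 12.08
tool_pos: [0.6291, 0.0805, 0.1072]
tcp_rot: [2.942, 1.099, 0.001]
wrist_force: [-0.8, -0.5, 4.1]
width: 0.153
grip_force: 51.2
```

```bash
python3 st.py
```

```text
12.0833 [0.6291 0.0805 0.1072] cw 0.8560742511471432 F [-0.8407 -0.4855  4.0652] M [-0.061   0.1157  1.2344] w 0.15263652172868833 51.225425468583126 q [ 0.0885  0.3713  1.8557 -0.0012  0.9136  0.9453]
```

Request:
step_arm(targets=[[[0,0,0.04],[0,0,0],5],[[0,0,0.0],[0,0,0],5]])

```text
time: 12.25
tool_pos: [0.6295, 0.0809, 0.1073]
tcp_rot: [2.964, 1.038, 0.003]
wrist_force: [1.5, 0.9, 3.1]
width: 0.153
grip_force: 69.3
```

```bash
python3 st.py
```

```text
12.25 [0.6295 0.0809 0.1073] cw 0.8971823817492374 F [1.5191 0.8583 3.146 ] M [ 0.1568 -0.2798  1.0136] w 0.15285631359827134 69.31310545653105 q [ 0.0887  0.3714  1.8554 -0.0003  0.9127  0.9861]
```

Request:
step_arm(targets=[[[0,0,-0.04],[0,0,0],35],[[0,0,0],[0,0,0],35],[[0,0,0],[0,0,0],35],[[0,0,0],[0,0,-10],35],[[0,0,0],[0,0,-25],35]])

```text
time: 12.67
tool_pos: [0.6255, 0.0802, 0.1381]
tcp_rot: [-2.944, -1.089, 0.014]
wrist_force: [-0.2, 0.7, -0.5]
width: 0.409
grip_force: 0.0
```

Request:
step_arm(targets=[[[0,0,0],[0,0,-30],35],[[0,0,0.06],[0,0,-25],35],[[0,0,0.12],[0,0,0],35],[[0,0,0.12],[0,0,0],35],[[0,0,0.12],[0,0,0],35]])

```text
time: 13.08
tool_pos: [0.6292, 0.0806, 0.1988]
tcp_rot: [-3.11, -0.443, -0.004]
wrist_force: [-0.1, -0.6, -0.5]
width: 0.409
grip_force: 0.0
```

Request:
step_arm(targets=[[[0,0,0.12],[0,0,0],35],[[0,0,0.12],[0,0,0],35],[[0,0,0.107],[0,0,0],35],[[0,0,0],[-5,15,0],35],[[0,0,0],[-10,30,0],35]])

```text
time: 13.5
tool_pos: [0.6118, 0.0378, 0.1976]
tcp_rot: [-3.139, 0.083, -0.003]
wrist_force: [0.4, -0.4, -0.3]
width: 0.407
grip_force: 0.0
```

Request:
step_arm(targets=[[[0,0,0],[-12,38,0],35],[[0,0,0],[-12,38,0],35],[[0,0,0],[-9,26,0],35],[[0,0,0],[-4,12.5,0],35],[[0,0,0],[0,0,0],35]])

```text
time: 13.92
tool_pos: [0.5661, -0.0785, 0.1972]
tcp_rot: [3.14, -0.094, -0.001]
wrist_force: [0.9, -0.4, -1.4]
width: 0.407
grip_force: 0.0
```

Request:
step_arm(targets=[[[0,0,0],[0,0,0],35],[[0,0,0],[0,0,0],35],[[0,0,0],[0,0,0],35],[[0,0,0],[0,0,0],35]])

```text
time: 14.25
tool_pos: [0.568, -0.0745, 0.1969]
tcp_rot: [-3.14, 0.088, -0.0]
wrist_force: [-0.2, -0.8, 0.5]
width: 0.415
grip_force: 0.0
```

```bash
python3 st.py
python3 - <<'E'
from h import *
snap("wrist","w6");find("wrist",["gate_bar","gate_pointer","mark_tip","knob_near_grip","knob_far_grip"])
p,R=pose();print(proj("wrist",[p+R@[0,0,.054]]))
E
```

```text
14.25 [ 0.568  -0.0745  0.1969] cw 1.627039790134323 F [-0.2472 -0.7684  0.4759] M [-0.0645 -0.0078  0.0382] w 0.4151263693761284 0.0 q [-0.174   0.1629  1.9329  0.0003  1.0457  1.4529]
wrist gate_bar [(0.76, array([231. , 284.4]), array([ 0.5677, -0.0771,  0.07  ]))]
wrist gate_pointer [(0.41, array([146.4,  37.9]), array([0.6253, 0.0942, 0.029 ]))]
wrist mark_tip [(0.66, array([138.3, 200.5]), array([ 0.6249, -0.0211,  0.029 ]))]
wrist knob_near_grip [(0.87, array([282.6,  68.8]), array([0.5266, 0.0862, 0.049 ])), (0.64, array([385.3, 277.2]), array([ 0.4186, -0.0634,  0.049 ]))]
wrist knob_far_grip [(0.68, array([144.7,  38.1]), array([0.6284, 0.0792, 0.049 ])), (0.6, array([232.5, 281.1]), array([ 0.558 , -0.0745,  0.049 ]))]
[[280.2761 295.1557]]
```

View pics/w6.png

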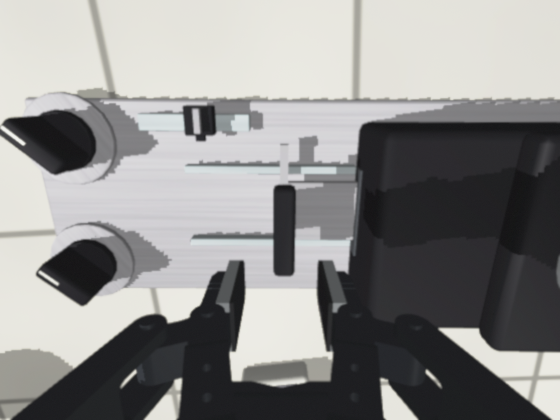

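Run:
```python
from h import *
c=calibration("wrist")
P=atz("wrist",(145,284),.029,c);M=atz("wrist",(139,201),.029,c);print(P,M,M-P,(M-P)[:2]@[.054,.9985])
```

```text
[ 0.6166 -0.0806  0.029 ] [ 0.6241 -0.0221  0.029 ] [0.0075 0.0585 0.    ] 0.05879521452080873
```

Request:
step_arm(targets=[[[0,0,0],[0,1.5,18],35],[[0,0,0],[0,0,25],35],[[0,0,0],[0,0,18],35],[[0,0,0],[0,0,12],35],[[0,0,0],[0,0,0],35]])

```text
time: 14.97
tool_pos: [0.5652, -0.0767, 0.1207]
tcp_rot: [-3.139, 0.091, 0.009]
wrist_force: [-1.3, 0.1, -0.0]
width: 0.411
grip_force: 0.0
```

Request:
step_arm(targets=[[[0,0,0],[0,0,0],35],[[0,0,0],[0,0,0],35],[[0,0,0],[0,0,0],35],[[0,0,0],[0,0,0],35]])

```text
time: 15.3
tool_pos: [0.5685, -0.0773, 0.1254]
tcp_rot: [3.14, -0.091, 0.004]
wrist_force: [-0.5, 0.5, 0.6]
width: 0.409
grip_force: 0.0
```

```bash
python3 st.py
python3 - <<'E'
from h import *
snap("wrist","w7");find("wrist",["gate_bar","gate_pointer","mark_tip"])
E
```

```text
15.3 [ 0.5685 -0.0773  0.1254] cw 1.6290426749424785 F [-0.4896  0.483   0.6011] M [-0.0176  0.0237  0.0391] w 0.40884855964923905 0.0 q [-0.1786  0.2477  1.9817  0.      0.9093  1.4505]
wrist gate_bar [(0.74, array([296.6, 277.6]), array([ 0.567, -0.076,  0.07 ]))]
wrist gate_pointer [(0.69, array([163.3, 277.4]), array([ 0.6183, -0.0787,  0.029 ]))]
wrist mark_tip [(0.63, array([159. , 163.7]), array([ 0.6238, -0.0215,  0.029 ]))]
```

Request:
step_arm(targets=[[[0,0,0],[0,0,1],5],[[0,0,0],[0,0,0],5],[[0,0,0],[0,0,0],5],[[0,0,0],[0,0,0],5],[[0,0,0],[0,0,0],5]], grip_force=60)

```text
time: 15.92
tool_pos: [0.5675, -0.0765, 0.1231]
tcp_rot: [-3.139, 0.092, -0.0]
wrist_force: [-0.5, 6.1, 2.5]
width: 0.152
grip_force: 59.9
```

Request:
step_arm(targets=[[[0,0,0],[0,-5,0],5],[[0,0,0],[0,-10,0],5],[[0,0,0],[0,-15,0],5],[[0,0,0],[0,-13,0],5],[[0,0,0],[0,-7,0],5]])

```text
time: 16.33
tool_pos: [0.5705, -0.0276, 0.1231]
tcp_rot: [3.138, -0.09, 0.001]
wrist_force: [-1.5, -6.9, 2.6]
width: 0.147
grip_force: 59.8
```

Request:
step_arm(targets=[[[0,0,0],[0,0,0],5],[[0,0,0],[0,0,0],5],[[0,0,0],[0,0,0],5],[[0,0,0],[0,0,0],5],[[0,0,0],[0,0,0],5]])

```text
time: 16.75
tool_pos: [0.5704, -0.0286, 0.1231]
tcp_rot: [3.138, -0.091, 0.0]
wrist_force: [-1.2, -5.7, 2.9]
width: 0.154
grip_force: 59.9
```

```bash
python3 st.py
python3 - <<'E'
from h import *
im=snap("wrist","w8");find("wrist",["gate_bar","gate_pointer","mark_tip"])
cv2.imwrite("pics/w8c.png",cv2.resize(im[100:250,180:380,::-1],None,fx=4,fy=4,interpolation=cv2.INTER_CUBIC))
E
```

```text
16.75 [ 0.5704 -0.0286  0.1231] cw 1.628466697242515 F [-1.2372 -5.6864  2.9326] M [-0.7758  0.2137 -0.1082] w 0.15355326976092926 59.852027893066406 q [-0.0925  0.2476  1.9872 -0.0029  0.9064  1.5377]
wrist gate_bar [(0.98, array([297.1, 281.7]), array([ 0.57  , -0.0293,  0.07  ]))]
wrist gate_pointer [(0.72, array([161.6, 278.8]), array([ 0.6215, -0.031 ,  0.029 ]))]
wrist mark_tip [(0.81, array([160.6, 257.7]), array([ 0.6226, -0.0205,  0.029 ]))]
```

View pics/w8c.png

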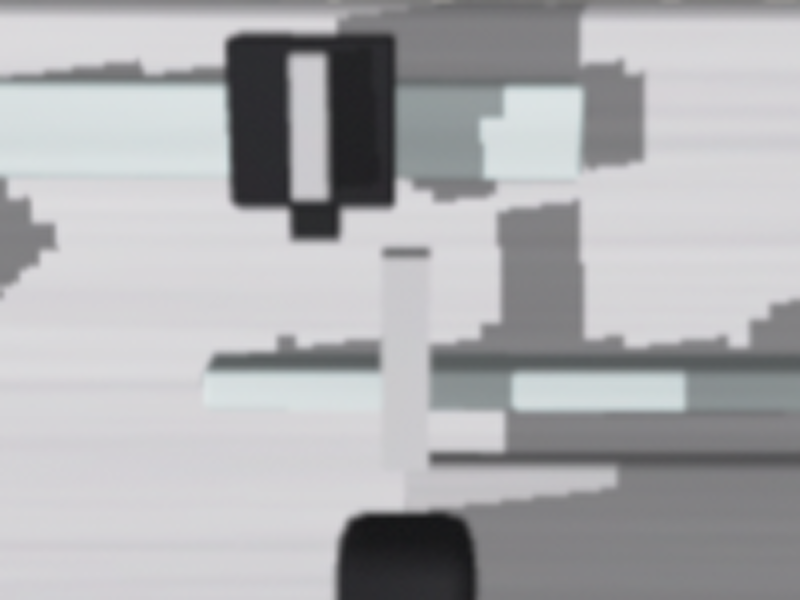

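Request:
step_arm(targets=[[[0,0,0],[0,-4,0],5],[[0,0,0],[0,-5,0],5],[[0,0,0],[0,-2,0],5],[[0,0,0],[0,0,0],5],[[0,0,0],[0,0,0],5]])

```text
time: 17.37
tool_pos: [0.5711, -0.0177, 0.1231]
tcp_rot: [3.138, -0.09, 0.001]
wrist_force: [-0.6, -6.8, 2.6]
width: 0.152
grip_force: 59.8
```

Request:
step_arm(targets=[[[0,0,0],[0,0,0],5],[[0,0,0],[0,0,0],5]])

```text
time: 17.53
tool_pos: [0.5711, -0.0178, 0.1231]
tcp_rot: [3.138, -0.091, 0.0]
wrist_force: [-0.8, -6.8, 4.3]
width: 0.15
grip_force: 59.9
```

```bash
python3 st.py
python3 - <<'E'
from h import *
im=snap("wrist","w9");find("wrist",["gate_pointer","mark_tip"])
cv2.imwrite("pics/w9c.png",cv2.resize(im[110:190,230:330,::-1],None,fx=7,fy=7,interpolation=cv2.INTER_CUBIC))
E
```

```text
17.5333 [ 0.5711 -0.0178  0.1231] cw 1.6285383107173521 F [-0.8463 -6.7641  4.2779] M [-0.8857  0.1812 -0.1023] w 0.15035037900512652 59.86163020133972 q [-0.0735  0.2479  1.9868 -0.0033  0.9066  1.557 ]
wrist gate_pointer [(0.72, array([160.6, 278.4]), array([ 0.6226, -0.0201,  0.029 ])), (0.29, array([160.6, 280.3]), array([ 0.6226, -0.021 ,  0.029 ]))]
wrist mark_tip [(0.71, array([158.5, 280.5]), array([ 0.6236, -0.0212,  0.029 ]))]
```

View pics/w9c.png

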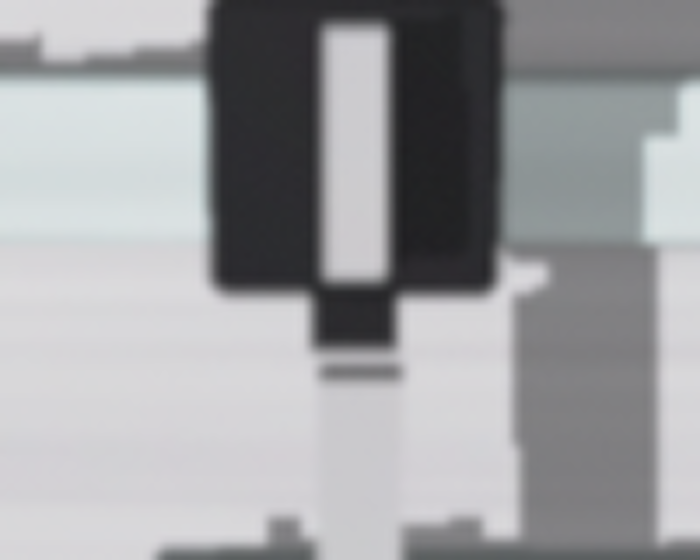

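The pointer (crop col ~360) is 0.4 mm short of the nib (~355), and the marker hasn't been touched. One small correction, then I hand in while holding.

Request:
step_arm(targets=[[[0,0,0],[0,-0.4,0],5],[[0,0,0],[0,0,0],5],[[0,0,0],[0,0,0],5],[[0,0,0],[0,0,0],5],[[0,0,0],[0,0,0],5]])

```text
time: 18.1
tool_pos: [0.5711, -0.0175, 0.1231]
tcp_rot: [3.138, -0.091, 0.0]
wrist_force: [-1.9, -7.2, 3.5]
width: 0.152
grip_force: 59.8
```

```bash
python3 st.py
python3 - <<'E'
from h import *
im=read_camera("wrist")[:,:,::-1].astype(int).sum(2)
def mid(row,a,b,sgn):
    g=np.diff(im[row,a:b].astype(float))*sgn;i=np.argmax(g);j=np.argmin(g);return a+(i+j)/2+.5,i+a,j+a
print([mid(r,268,296,-1) for r in(155,157)],[mid(r,268,296,-1) for r in(163,)])
print(finish_job())
E
```

```text
18.1 [ 0.5711 -0.0175  0.1231] cw 1.628472647723357 F [-1.9059 -7.1548  3.5055] M [-1.0349  0.1682 -0.081 ] w 0.152355215136931 59.84751284122467 q [-0.0729  0.248   1.9867 -0.0035  0.9065  1.5577]
[(np.float64(280.5), np.int64(274), np.int64(286)), (np.float64(280.5), np.int64(274), np.int64(286))] [(np.float64(281.5), np.int64(275), np.int64(287))]
the job is handed in; nothing more can be done
None
```

I turned both knobs clockwise to their end stops, then pulled the gate to the marker and handed the job in at 18.1 s of the 54 s with the gripper still holding it. The last image puts the pointer within about half a millimetre of the mark.

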